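Set the runway plate of a kitchen slicer on its locating pin

TASK

Fit the loose metal runway plate to the white vegetable slicer on the worktop: feed it, nose first with its green grip at the back and upright, into the open end of the slicer and under the side lips, then slide it along until its hole falls over the brass setting pin and the plate drops flat on the slicer's bed. Ease it along gently and stop as soon as it is caught, for hard pushing (over 35 N) would bend the pin; let go of it there, and leave the pepper mill, the spice jar and the salt shaker where they stand.

Things in the scene. Friction and masses are not known exactly. Their poses are not given: they have to be found in the camera images.
- slicer: White slicer frame, fixed, lying flat, 235 x 104 x 46 mm high. Origin: on the worktop under the middle of the pin slot, on the centreline; z up, +x is the way the plate slides in, y across. Flat bed 8 mm above the worktop, from x = -130 (open end) to +105 mm. Cheeks 86 mm apart inside, 10 mm above the bed from x = -121 on, 30 mm from x = -36 to +102. A black bridge crosses x = 80 to 100, 30 mm above the bed.
- slicer_mouth (a point): Bed centreline where the lips begin (slicer x = -36 mm, 8 mm above the worktop), axes as the slicer's. From here to x = +102 mm each tall cheek has a grey lip reaching 8 mm inward, its underside 24 mm above the bed, 70 mm free between the lips: the 80 mm wide plate can get under them only by sliding in along +x from the open end.
- slicer_slot (a point): Middle of the pin slot, on the bed (x = 0). A fixed brass pin, 12 mm across, 7 mm high, bevelled top, stands on the centreline anywhere from 18 mm before to 18 mm beyond this point; where is not reported, so see it before the plate hides it, or feel for it. A plate laid over the pin rides on it with its nose tilted up; when the hole meets the pin it falls flat and slides no farther. A plate flat on the bed in front of the pin butts against it.
- plate_hole (a point): Centre of the plate's 16 mm through hole, at the plate's underside. The plate is loose bare metal, 150 x 80 x 6 mm, about 0.25 kg. +x points to the nose (edge 70 mm from the hole; rear edge 80 mm behind it), hole on the centreline, z out of the top face. It starts flat on the worktop, left of the slicer.
- plate_grip (a point): Centre of the plate's green upright grip block, 18 mm (along the plate's x) x 44 mm (along y) x 46 mm high, 60 mm behind the hole. This point is 29 mm above the plate's underside, the block's top 52 mm above it. Axes as the plate's. The balance point lies between grip and hole.
- pepper_mill: Dark wooden pepper mill, 58 mm across, 170 mm high, origin at the centre of its underside; bystander.
- spice: Spice jar with a black cap, 41 mm across, 105 mm high, origin at the centre of its underside; bystander.
- salt_shaker: Grey and clear salt shaker, 44 mm across, 90 mm high, origin at the centre of its underside; bystander.

How it is judged (in metres and radians):
At the end, for the whole second after the job is handed in: The plate lies flat on the slicer's bed (tilt under 0.03 rad, hole's underside within 2.5 mm of the bed) with its hole over the pin (within 26 mm along and 8 mm across of the slot's middle, where it can lie flat only on the pin), grip up and at the rear; released (x of plate_hole in the frame of slicer between -0.026 and 0.026 m and y of plate_hole in the frame of slicer between -0.008 and 0.008 m and z of plate_hole in the frame of slicer between 0.005 and 0.0105 m and x of plate_grip in the frame of slicer below -0.03 m and z of plate_grip in the frame of slicer above 0.03 m and angle between plate_hole's own z axis and vertical below 0.03 rad and contact force between the fingers and anything else below 0.3 N); the robot touches nothing.
It fails at once if the plate is pressed or rammed against the slicer or its pin with more than 35 N (contact force between plate and slicer above 35 N).
It fails at once if a bystander (pepper mill, spice jar or salt shaker) is shifted by more than 30 mm (distance of any of pepper_mill, spice, salt_shaker from where it was at the start of the episode above 0.03 m).
It also fails if it takes over 43 s, if anything falls off the work surface, if the arm or the gripper's body presses on something with over 40 N, if the wrist force passes 120 N, or if a joint passes its speed limit or range.

ROBOT

A 6-joint arm with a two-finger parallel gripper is mounted at the origin on a cart in front of the work surface, level with it; the furniture and walls round the work are solid. World frame = base frame: x ahead of the robot, y to its left, z up, the work surface at z = 0. Lengths are in mm, angles in rad, forces in N, time in s.
With the tool pointing down it reaches from about 275 to 1000 mm from the base axis. Payload 8.4 kg.
Tool frame: the origin (TCP) lies midway between the tips of the shut fingers; the grasp point (between the pads) lies grip_depth behind it (grip_depth is the distance from the TCP to the grasp point, in mm); z points along the fingers, y is the line along which they close (so a half turn about z gives the same grasp; the last joint's range is limited). The gripper opens to 85 mm and grips with 20 to 120 N. Pads are 22 mm wide; open, the fingers measure 114 mm over their backs; the gripper's body (76 mm by 85 mm) begins 54 mm behind the grasp point. The pads swing forward as they close: fully open they stand 13 mm farther back than shut.
Start: joints at [1.17, 0.353, 1.633, -0, 1.155, -0.002], TCP at [242.694, 575.958, 231.281] pointing down, gripper open.
Joint ranges: [-2.63, 2.63], [-0.92, 2.1], [0.06, 2.66], [-1.3, 4.44], [0, 2.69], [-3.02, 3.02]. Speed limits (rad/s): [2.22, 2.22, 2.79, 3.14, 3.14, 3.14].

INTERFACE

Orientations are given as [roll, pitch, yaw] about the fixed x, y, z axes, in that order (R = Rz(yaw) Ry(pitch) Rx(roll)).
In Python, from rig import * gives the robot as it stands.
- The arm moves only by the shell command python3 -m creep 'ROWS' [FORCE]. ROWS is JSON, a list of rows, each an object of numbers: "x", "y", "z": the shift along the tool's x, y, z in mm; "rx", "ry", "rz": the turn, a rotation vector about the tool's x, y, z in rad; "hand": the finger opening in mm, from 0 to 85.4. A call has 1 to 20 rows; each row shifts and turns the commanded pose from where the row before left it, along the tool's axes as they then stand; what a row does not reach is not made up. A row lasts 1/8 s, in which the tool goes at most 62.5 mm and 10.7 degrees, less where a joint would pass 70% of its speed; a pose out of reach is approached as far as the arm can. A call with a gripper value outside its range is refused whole. The fingers move at their own pace and stop on an object; FORCE is the grip in N (left out, the last holds). Time passes only in rows, so rows that do not move let the fingers close. It gives the time, the measured TCP pose, the force, the opening and the grip force at its end, in the units of the state.
- sense(): the state, without advancing time (a new reading comes with each control period).
- grab_frame(name): name is "side" or "top"; returns the picture (384x512x3 uint8, red, green, blue); there is no depth.
- get_calibration(name): a dict with "K" (3x3 intrinsics, pixels), "R" (3x3) and "t" (3): a world point X has camera coordinates R X + t. Camera axes: x right, y down, z forward; pixel columns grow to the right and rows downward; lengths in mm; the calibration is good to about 2 mm. A picture is of the moment at which its call begins. get_calibration takes no time and is no camera call.
- sign_off(): hands the job in; it is judged then, once.
The state is a dict: "clock": time; "qpos": joint angles; "qvel": joint speeds; "joint_efforts": joint torques, N m; "eef_pos": TCP position; "tcp_rot": TCP orientation; "contact_force": force on the tool from outside, world axes, zero at the start; "wrist_torque": the same for the moment, N m; "opening": opening from 0.0 (shut) to 1.0 (fully open); "grasp_force": force on a finger pad.
Only numpy, scipy, OpenCV 4.12 (cv2) and the standard library are available. Lean on these libraries where they do the work, as an engineer would, in place of code of your own. Each camera call takes 0.05 s, during which the arm holds its last target. There are 200 camera calls.

## Working session

There is one attempt and no reset: what is moved stays moved. The work goes in short steps, Python scripts to look and compute and a shell command to move; the robot and the scene stay as the last step left them, time stands still between calls to the robot, and variables do not carry over. Pictures are saved under pics/ and viewed, at most 10 in all, crops included, and the job is handed in when it is done.

```bash
mkdir -p pics; ls
python3 - <<'E'
from rig import *
import cv2
for n in("top","side"):
    cv2.imwrite(f"pics/{n}0.png",cv2.resize(grab_frame(n)[:,:,::-1],(800,600),interpolation=cv2.INTER_CUBIC))
    c=get_calibration(n);print(n,c)
s=sense();print(s)
E
```

```text
pics
top {'K': array([[358.0893001 ,   0.        , 262.94927077],
       [  0.        , 358.0893001 , 189.74815831],
       [  0.        ,   0.        ,   1.        ]]), 'R': array([[-0.02302388, -0.99967488, -0.01095604],
       [-0.98556493,  0.02453476, -0.16751063],
       [ 0.16772497,  0.00694114, -0.98580939]]), 't': array([ 190.7236816 ,  582.38299033, 1035.62954746])}
side {'K': array([[416.01391488,   0.        , 254.83342104],
       [  0.        , 416.01391488, 188.18678629],
       [  0.        ,   0.        ,   1.        ]]), 'R': array([[-0.9968876 ,  0.07873101,  0.00406676],
       [ 0.02877892,  0.4114525 , -0.91097674],
       [-0.0733954 , -0.90802438, -0.41243769]]), 't': array([ 537.13685486,  -30.23048408, 1389.64101966])}
{'clock': 0.1, 'qpos': array([ 1.16960321e+00,  3.53605079e-01,  1.63407335e+00,  1.69655462e-05,
        1.15518075e+00, -2.38437482e-03]), 'qvel': array([-5.69494705e-05, -1.10445228e-03, -1.32486850e-03, -7.77186311e-04,
       -5.26687350e-04,  3.13388523e-04]), 'joint_efforts': array([-2.97031129e-04, -6.06361699e+01, -3.42819715e+01,  1.36395983e-05,
        3.90058718e-03, -1.49438699e-05]), 'eef_pos': array([242.51846798, 575.56209894, 230.61457508]), 'tcp_rot': array([-3.14032617e+00, -1.85323667e-05,  2.74277704e+00]), 'contact_force': array([-0.21982185,  0.21447919, -1.21490758]), 'wrist_torque': array([2.88970641e-02, 3.97922883e-02, 7.45081358e-05]), 'grasp_force': 0.0, 'opening': 0.9987822325579346}
```

View pics/top0.png

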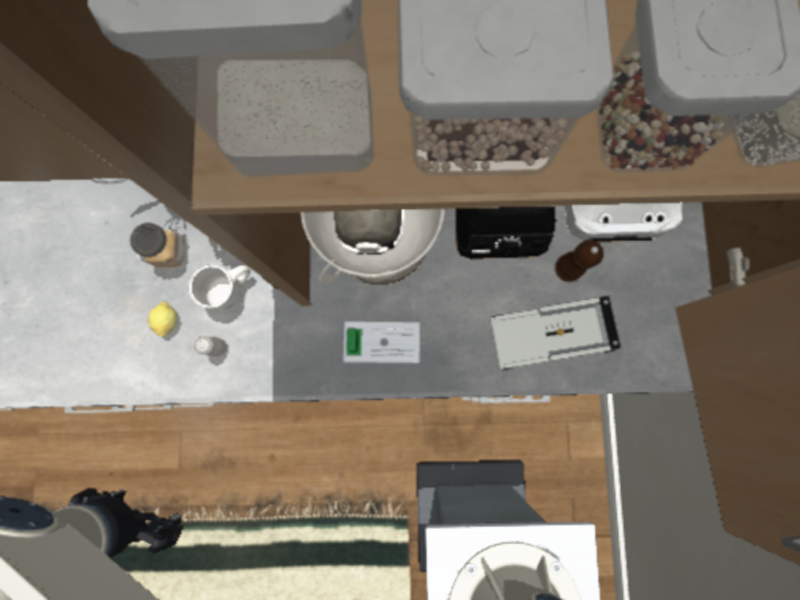

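View pics/side0.png

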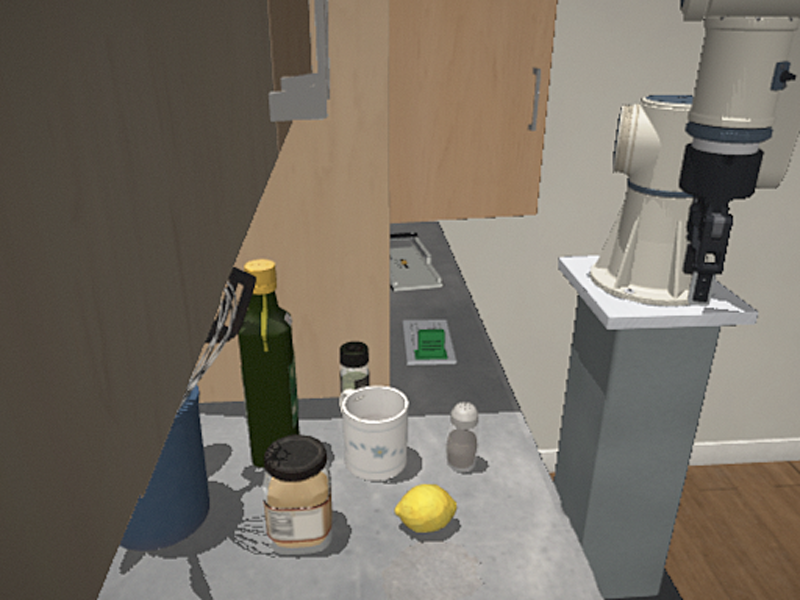

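The top view shows the plate at (382,342), with its green grip at the left (353,342) and its hole at (384,342). The slicer runs from its open end (497,342) to the bridge (612,322), and the brass pin is at about (560,332). The mill is at (580,260) and the shaker at (208,345). The side view confirms that the grip stands upright.

```bash
cat > h.py <<'E'
from rig import *
import cv2,numpy as np
def px2w(n,u,v,z):
    c=get_calibration(n);d=c["R"].T@np.linalg.inv(c["K"])@np.array([u,v,1.]);o=-c["R"].T@c["t"]
    return o+d*(z-o[2])/d[2]
def w2px(n,X):
    c=get_calibration(n);p=c["K"]@(c["R"]@np.array(X,float)+c["t"]);return p[:2]/p[2]
def crop(n,im,u,v,w,h,k,f):
    cv2.imwrite(f,cv2.resize(im[v:v+h,u:u+w,::-1],None,fx=k,fy=k,interpolation=cv2.INTER_CUBIC))
E
python3 - <<'E'
from h import *
im=grab_frame("top");crop("top",im,210,180,200,65,4,"pics/c1.png")
i=im.astype(int);g=(i[...,1]>i[...,0]+40)&(i[...,1]>i[...,2]+30);g[:190]=0;g[240:]=0
v,u=np.nonzero(g);print("green",u.min(),u.max(),v.min(),v.max(),u.mean(),v.mean())
b=(i[...,0]>i[...,2]+60);b[:195]=0;b[225:]=0;b[:,:330]=0;b[:,385:]=0
v,u=np.nonzero(b);print("brass",list(zip(u,v)));print(px2w("top",u.mean(),v.mean(),13))
E
```

```text
green 222 230 211 226 226.13636363636363 218.75757575757575
brass [(np.int64(357), np.int64(211)), (np.int64(358), np.int64(211)), (np.int64(359), np.int64(211)), (np.int64(357), np.int64(212)), (np.int64(358), np.int64(212)), (np.int64(359), np.int64(212)), (np.int64(360), np.int64(212)), (np.int64(357), np.int64(213)), (np.int64(358), np.int64(213)), (np.int64(359), np.int64(213))]
[ 515.91644222 -116.2032644    13.        ]
```

View pics/c1.png

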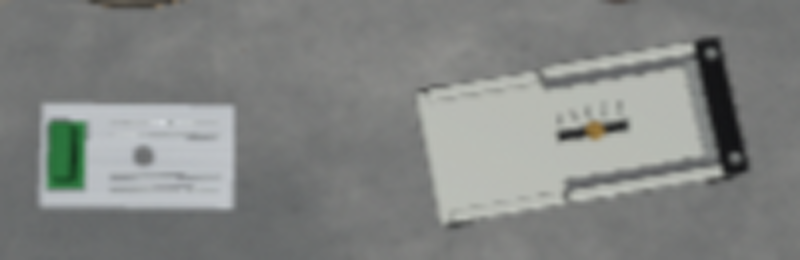

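The crop shows the plate corners at (41,103), (236,106), (234,209) and (38,207), the hole at (144,156), the slot from (558,136) to (629,125), the pin at (595,130) and the slicer's open-end corners at (417,92) and (441,225).

Run:
```python
from h import *
def P(u,v,z): return px2w("top",(u+.5)/4-.5+210,(v+.5)/4-.5+180,z)
pl=np.array([P(41,103,6),P(236,106,6),P(234,209,6),P(38,207,6)])
print("plate",pl[:,:2].round(1),"L",np.linalg.norm(pl[0]-pl[1]),np.linalg.norm(pl[2]-pl[3]),"W",np.linalg.norm(pl[0]-pl[3]))
ax=(pl[1]+pl[2]-pl[0]-pl[3]);print("yaw",np.arctan2(ax[1],ax[0]),"ctr",pl.mean(0),"hole",P(144,156,3))
# grip top center approx region x 48-86,y 120-189
print("grip top",P(67,154,52), )
a,b=P(558,136,8),P(629,125,8);print("slot",a,b,(a+b)/2,np.linalg.norm(b-a),"yaw",np.arctan2(*(b-a)[1::-1]),"pin",P(595,130,14))
o1,o2=P(417,92,13),P(441,225,13);d=o1-o2;print("open",o1,o2,np.linalg.norm(d),"yaw",np.arctan2(d[1],d[0])-np.pi/2)
B=np.array([P(697,40,46),P(720,38,46),P(748,170,46),P(724,180,46)]);print("bridge",B[:,:2].round(1),B.mean(0));d=B[0]+B[1]-B[2]-B[3];print(np.arctan2(d[1],d[0])-np.pi/2)
l1,l2=P(545,73,38),P(697,44,38);print("lipedge yaw",np.arctan2(*(l2-l1)[1::-1]))
print("mill",px2w("top",568*.64,272*.64,0))
s=sense();print(s["eef_pos"],s["tcp_rot"])
```

```text
plate [[547.9 313.3]
 [541.8 160.5]
 [461.7 164.1]
 [466.8 315.9]] L 152.98994887247173 151.90740533407643 W 81.16473724275852
yaw -1.6076073048473882 ctr [504.56556416 238.43155175   6.        ] hole [504.65617661 233.28129919   3.        ]
grip top [503.1497814  288.02741717  52.        ]
slot [512.03626553 -89.03173916   8.        ] [ 519.27537399 -144.62708637    8.        ] [ 515.65581976 -116.82941277    8.        ] 56.06467089209717 yaw -1.441314140974024 pin [ 515.41542782 -116.45894628   14.        ]
open [548.50562556  19.39649358  13.        ] [445.39746203   5.84860072  13.        ] 103.99441709803817 yaw -1.4401497928132208
bridge [[ 578.7 -189.9]
 [ 579.8 -207.4]
 [ 479.5 -220. ]
 [ 472.5 -201.6]] [ 527.66118512 -204.72897895   46.        ]
-1.4538741240545425
lipedge yaw -1.4058474260109606
mill [ 637.99572669 -144.64451528    0.        ]
[242.55154342 575.61866619 230.72640161] [-3.14051388e+00  8.00273420e-06  2.74276232e+00]
```

```bash
cat >> h.py <<'E'
from scipy.spatial.transform import Rotation as Ro
def plan(x,y,z,yaw,roll=np.pi,pitch=0):
    """tool-frame turn (rotvec) then shift (in turned frame) to the target TCP pose"""
    s=sense();R0=Ro.from_euler("xyz",s["tcp_rot"]);R1=Ro.from_euler("xyz",[roll,pitch,yaw])
    print("pos",s["eef_pos"].round(1),"rot",s["tcp_rot"].round(4),"turn",(R0.inv()*R1).as_rotvec().round(4),"shift",R1.inv().apply(np.array([x,y,z])-s["eef_pos"]).round(1),"F",s["contact_force"].round(1),"t",s["clock"],"open",s["opening"],"grip",s["grasp_force"])
E
python3 - <<'E'
from h import *
import rig
print([k for k in dir(rig) if k[0]!='_']);print(getattr(rig,"grip_depth",None))
print("spice?",px2w("side",354*.64,400*.64,0),"panel",px2w("top",195,194,0),px2w("side",390*.64,400*.64,0),"grip side px",px2w("side",431*.64,330*.64,52))
plan(506.6,293.3,130,3.105)
E
```

```text
['MotionError', 'get_calibration', 'grab_frame', 'grip_depth', 'sense', 'sign_off']
18.700000000000003
spice? [637.40546779 412.50353092   0.        ] panel [587.00168429 393.05240476   0.        ] [583.92368239 416.39831408   0.        ] grip side px [508.58600084 295.84391721  52.        ]
pos [242.6 575.6 230.7] rot [-3.1405  0.      2.7428] turn [-1.100e-03 -2.000e-04 -3.622e-01] shift [-274.2 -272.5  100.7] F [-0.3 -0.2  0.8] t 0.15 open 0.9992179627375778 grip 0.0
```

```bash
python3 -m creep '[{"rz":-0.121},{"rz":-0.121},{"rz":-0.12},{"x":-27.4,"y":-27.2},{"x":-27.4,"y":-27.2},{"x":-27.4,"y":-27.2},{"x":-27.4,"y":-27.2},{"x":-27.4,"y":-27.2},{"x":-27.4,"y":-27.2},{"x":-27.4,"y":-27.2},{"x":-27.4,"y":-27.2,"z":30},{"x":-27.4,"y":-27.2,"z":35},{"x":-27.4,"y":-27.2,"z":35},{"z":35},{"z":15},{}]' 30
python3 - <<'E'
from h import *
plan(506.6,293.3,16,3.105)
crop("side",grab_frame("side"),220,150,100,75,6,"pics/s1.png")
E
```

```text
pos [242.6 575.6 230.7] rot [-3.1405  0.      2.7428] turn [-1.100e-03 -2.000e-04 -3.622e-01] shift [-274.2 -272.5  214.7] F [-0.3 -0.2  0.8] t 0.15 open 0.9992179627375778 grip 0.0schema error: expected keys x, y, z, rx, ry, rz, hand
```

View pics/s1.png

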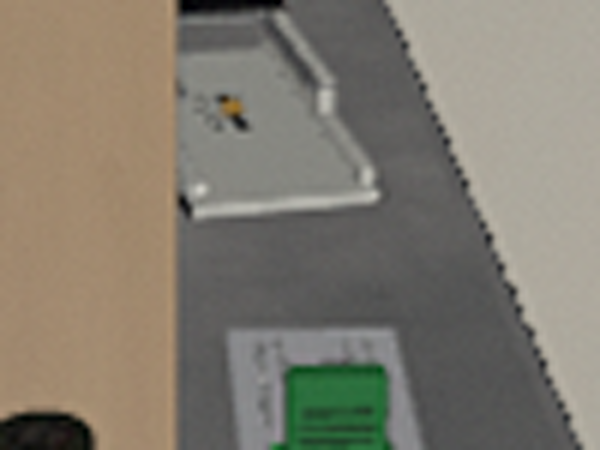

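The move was refused (probably the empty row), and the arm hasn't moved. The crop shows the plate, its grip at (335,410), and the pin in the slot at (232,105).

```bash
python3 -m creep '[{"rz":-0.121},{"rz":-0.121},{"rz":-0.12},{"x":-27.4,"y":-27.2},{"x":-27.4,"y":-27.2},{"x":-27.4,"y":-27.2},{"x":-27.4,"y":-27.2},{"x":-27.4,"y":-27.2},{"x":-27.4,"y":-27.2},{"x":-27.4,"y":-27.2},{"x":-27.4,"y":-27.2,"z":30},{"x":-27.4,"y":-27.2,"z":35},{"x":-27.4,"y":-27.2,"z":35},{"z":35},{"z":15},{"z":0}]' 30
python3 - <<'E'
from h import *
plan(506.6,293.3,16,3.105)
E
```

```text
pos [242.6 575.7 230.8] rot [-3.1408  0.      2.7428] turn [-8.000e-04 -1.000e-04 -3.622e-01] shift [-274.2 -272.5  214.8] F [-0.4  0.1 -0. ] t 0.2 open 0.9964108906955914 grip 0.0schema error: expected keys x, y, z, rx, ry, rz, hand
```

```bash
python3 -m creep '[{"x":0,"y":0,"z":0,"rx":0,"ry":0,"rz":-0.121,"hand":85},{"x":0,"y":0,"z":0,"rx":0,"ry":0,"rz":-0.121,"hand":85},{"x":0,"y":0,"z":0,"rx":0,"ry":0,"rz":-0.12,"hand":85},{"x":-27.4,"y":-27.2,"z":0,"rx":0,"ry":0,"rz":0,"hand":85},{"x":-27.4,"y":-27.2,"z":0,"rx":0,"ry":0,"rz":0,"hand":85},{"x":-27.4,"y":-27.2,"z":0,"rx":0,"ry":0,"rz":0,"hand":85},{"x":-27.4,"y":-27.2,"z":0,"rx":0,"ry":0,"rz":0,"hand":85},{"x":-27.4,"y":-27.2,"z":0,"rx":0,"ry":0,"rz":0,"hand":85},{"x":-27.4,"y":-27.2,"z":0,"rx":0,"ry":0,"rz":0,"hand":85},{"x":-27.4,"y":-27.2,"z":0,"rx":0,"ry":0,"rz":0,"hand":85},{"x":-27.4,"y":-27.2,"z":30,"rx":0,"ry":0,"rz":0,"hand":85},{"x":-27.4,"y":-27.2,"z":35,"rx":0,"ry":0,"rz":0,"hand":85},{"x":-27.4,"y":-27.2,"z":35,"rx":0,"ry":0,"rz":0,"hand":85},{"x":0,"y":0,"z":35,"rx":0,"ry":0,"rz":0,"hand":85},{"x":0,"y":0,"z":15,"rx":0,"ry":0,"rz":0,"hand":85},{"x":0,"y":0,"z":0,"rx":0,"ry":0,"rz":0,"hand":85}]' 30
python3 - <<'E'
from h import *
plan(506.6,293.3,16,3.105)
E
```

```text
clock: 2.2
eef_pos: [505.8, 294.1, 80.7]
tcp_rot: [-3.141, -0.002, 3.105]
contact_force: [0.2, -1.1, 0.6]
opening: 0.993
grasp_force: 0.0
pos [505.8 294.1  80.7] rot [-3.1407e+00 -1.6000e-03  3.1052e+00] turn [-0.0009 -0.0016  0.0002] shift [-0.8 -0.7 64.7] F [ 0.2 -1.1  0.6] t 2.2 open 0.9928106491235337 grip 0.0
```

```bash
python3 -m creep '[{"x":-0.8,"y":-0.7,"z":22,"rx":0,"ry":0,"rz":0,"hand":85},{"x":0,"y":0,"z":22,"rx":0,"ry":0,"rz":0,"hand":85},{"x":0,"y":0,"z":15,"rx":0,"ry":0,"rz":0,"hand":85},{"x":0,"y":0,"z":5.5,"rx":0,"ry":0,"rz":0,"hand":85},{"x":0,"y":0,"z":0,"rx":0,"ry":0,"rz":0,"hand":40},{"x":0,"y":0,"z":0,"rx":0,"ry":0,"rz":0,"hand":25},{"x":0,"y":0,"z":0,"rx":0,"ry":0,"rz":0,"hand":10},{"x":0,"y":0,"z":0,"rx":0,"ry":0,"rz":0,"hand":10},{"x":0,"y":0,"z":0,"rx":0,"ry":0,"rz":0,"hand":10},{"x":0,"y":0,"z":0,"rx":0,"ry":0,"rz":0,"hand":10},{"x":0,"y":0,"z":0,"rx":0,"ry":0,"rz":0,"hand":10}]' 60
python3 - <<'E'
from h import *
plan(506.6,293.3,76,3.105)
E
```

```text
clock: 3.58
eef_pos: [507.6, 293.5, 17.3]
tcp_rot: [3.141, 0.001, 3.105]
contact_force: [-0.2, -0.5, 5.8]
opening: 0.204
grasp_force: 59.7
pos [507.6 293.5  17.3] rot [3.1413e+00 6.0000e-04 3.1048e+00] turn [ 0.0003  0.0006 -0.0002] shift [  1.   -0.2 -58.7] F [-0.2 -0.5  5.8] t 3.575 open 0.20442800761557142 grip 59.66899931430817
```

```bash
python3 -m creep '[{"x":0,"y":0,"z":-10,"rx":0,"ry":0,"rz":0,"hand":10},{"x":0,"y":0,"z":-20,"rx":0,"ry":0,"rz":0,"hand":10},{"x":0,"y":0,"z":-10,"rx":0,"ry":0,"rz":0,"hand":10},{"x":0,"y":0,"z":0,"rx":0,"ry":0,"rz":0,"hand":10}]'
python3 - <<'E'
from h import *
plan(488.1,91.5,52,3.271)
E
```

```text
clock: 4.08
eef_pos: [508.0, 293.8, 58.2]
tcp_rot: [3.14, 0.002, 3.105]
contact_force: [-0.9, -0.0, -2.9]
opening: 0.203
grasp_force: 58.9
pos [508.  293.8  58.2] rot [3.1403e+00 2.1000e-03 3.1048e+00] turn [ 0.0011  0.0022 -0.1662] shift [  45.9 -198.     6.2] F [-0.9 -0.  -2.9] t 4.075 open 0.20335564398843967 grip 58.89443278312683
```

```bash
python3 -m creep '[{"x":0,"y":0,"z":0,"rx":0,"ry":0,"rz":-0.083,"hand":10},{"x":0,"y":0,"z":0,"rx":0,"ry":0,"rz":-0.083,"hand":10},{"x":6,"y":-20,"z":0,"rx":0,"ry":0,"rz":0,"hand":10},{"x":6,"y":-28,"z":0,"rx":0,"ry":0,"rz":0,"hand":10},{"x":6,"y":-28,"z":0,"rx":0,"ry":0,"rz":0,"hand":10},{"x":7,"y":-28,"z":0,"rx":0,"ry":0,"rz":0,"hand":10},{"x":7,"y":-28,"z":0,"rx":0,"ry":0,"rz":0,"hand":10},{"x":7,"y":-28,"z":0,"rx":0,"ry":0,"rz":0,"hand":10},{"x":7,"y":-28,"z":0,"rx":0,"ry":0,"rz":0,"hand":10},{"x":0,"y":-10,"z":6,"rx":0,"ry":0,"rz":0,"hand":10},{"x":0,"y":0,"z":0,"rx":0,"ry":0,"rz":0,"hand":10},{"x":0,"y":0,"z":0,"rx":0,"ry":0,"rz":0,"hand":10}]'
python3 - <<'E'
from h import *
plan(488.1,91.5,52,3.271)
im=grab_frame("top");crop("top",im,255,185,140,60,5,"pics/c2.png")
crop("side",grab_frame("side"),240,130,100,75,6,"pics/s2.png")
E
```

```text
clock: 5.58
eef_pos: [487.3, 91.5, 50.7]
tcp_rot: [3.141, -0.0, -3.013]
contact_force: [0.4, -0.3, -4.1]
opening: 0.202
grasp_force: 59.1
pos [487.3  91.5  50.7] rot [ 3.1414 -0.     -3.0126] turn [ 0.0001 -0.     -0.0004] shift [-0.8 -0.1 -1.3] F [ 0.4 -0.3 -4.1] t 5.575 open 0.20203225173247846 grip 59.13386642932892
```

View pics/c2.png

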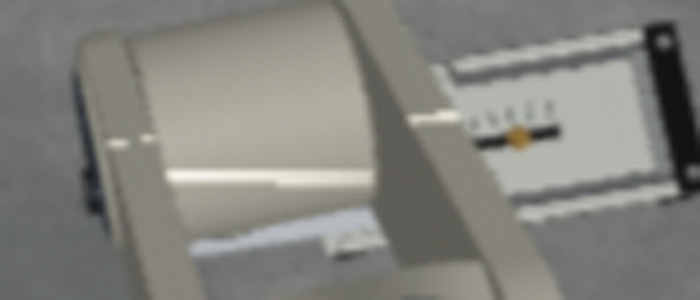

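View pics/s2.png

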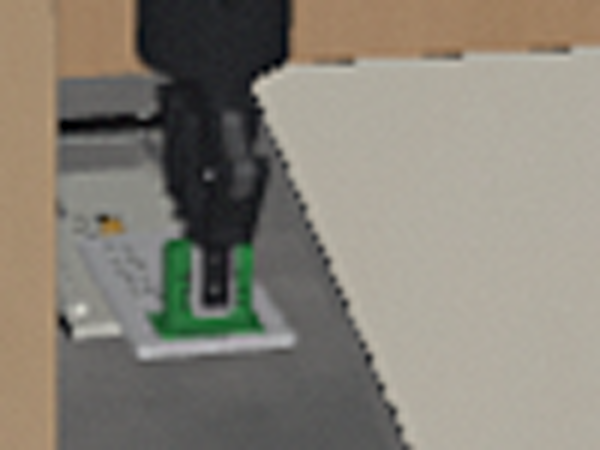

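The top view is blocked by the arm. In the side crop the fingers hold the upright grip, with its top spanning (165–252, 241) and the finger at about x=214. The plate's rear rim runs from (139,350) to (296,341).

Run:
```python
from h import *
def S(u,v,z,ou,ov): return px2w("side",(u+.5)/6-.5+ou,(v+.5)/6-.5+ov,z)
def lat(p,q):
    m=(p+q)/2; o=np.array([515.3,-116.7]); n=np.array([.9916,.1294]);e=np.array([.1294,-.9916])
    print(p.round(1),q.round(1),"W",np.linalg.norm(p-q).round(1),"mid",m.round(1),"along",((m[:2]-o)@e).round(1),"lat",((m[:2]-o)@n).round(1),"yaw",np.arctan2(*(p-q)[1::-1])-np.pi/2)
zb=50.7-17.3
lat(S(139,350,zb+3,240,130),S(296,341,zb+3,240,130))
lat(S(164,241,zb+52,240,130),S(252,242,zb+52,240,130))
lat(S(193,212,4,220,150),S(378,195,4,220,150))
s=sense();print("tcp lat",(s["eef_pos"][:2]-[515.3,-116.7])@[.9916,.1294])
# check on original plate position, s1: rear grip top corners / front plate corners
print(S(229,329,6,220,150),S(394,329,6,220,150))
```

```text
[524.6 115.4  36.4] [445.6 110.1  36.4] W 79.2 mid [485.1 112.7  36.4] along -231.4 lat -0.3 yaw -1.5028478622292618
[510.7  94.2  85.4] [467.6  98.5  85.4] W 43.4 mid [489.1  96.3  85.4] along -214.6 lat 1.6 yaw -1.6700062869398873
[550.2  18.4   4. ] [448.5   2.7   4. ] W 102.8 mid [499.4  10.6   4. ] along -128.3 lat 0.7 yaw -1.4175914599784742
tcp lat -0.7949889853937435
[543.23600742 162.5153929    6.        ] [464.0720117  168.12080246   6.        ]
```

```bash
python3 -m creep '[{"x":-0.5,"y":0,"z":6,"rx":0,"ry":0,"rz":0,"hand":10},{"x":0,"y":0,"z":6.4,"rx":0,"ry":0,"rz":0,"hand":10},{"x":0,"y":-10,"z":0,"rx":0,"ry":0,"rz":0,"hand":10},{"x":0,"y":-12,"z":0,"rx":0,"ry":0,"rz":0,"hand":10},{"x":0,"y":-10,"z":0,"rx":0,"ry":0,"rz":0,"hand":10},{"x":0,"y":-4,"z":0,"rx":0,"ry":0,"rz":0,"hand":10},{"x":0,"y":-4,"z":0,"rx":0,"ry":0,"rz":0,"hand":10},{"x":0,"y":-4,"z":0,"rx":0,"ry":0,"rz":0,"hand":10},{"x":0,"y":-4,"z":0,"rx":0,"ry":0,"rz":0,"hand":10},{"x":0,"y":-4,"z":0,"rx":0,"ry":0,"rz":0,"hand":10},{"x":0,"y":-3,"z":0,"rx":0,"ry":0,"rz":0,"hand":10},{"x":0,"y":0,"z":0,"rx":0,"ry":0,"rz":0,"hand":10}]'
python3 - <<'E'
from h import *
plan(515.3-.1294*74+.5,-116.7+.9916*74,38.3,3.271)
E
```

```text
clock: 7.18
eef_pos: [494.8, 36.4, 38.4]
tcp_rot: [-3.142, -0.0, -3.013]
contact_force: [0.2, -0.2, -3.2]
opening: 0.205
grasp_force: 59.3
pos [494.8  36.4  38.4] rot [-3.1416 -0.     -3.0127] turn [-0.     -0.     -0.0005] shift [ -1.1 -80.5   0.1] F [ 0.2 -0.2 -3.2] t 7.175 open 0.20473053463789428 grip 59.29997205734253
```

```bash
python3 -m creep '[{"x":-0.6,"y":-4,"z":0,"rx":0,"ry":0,"rz":0,"hand":10},{"x":0,"y":-5,"z":0,"rx":0,"ry":0,"rz":0,"hand":10},{"x":0,"y":-5,"z":0,"rx":0,"ry":0,"rz":0,"hand":10},{"x":0,"y":-5,"z":0,"rx":0,"ry":0,"rz":0,"hand":10},{"x":0,"y":-5,"z":0,"rx":0,"ry":0,"rz":0,"hand":10},{"x":0,"y":-5,"z":0,"rx":0,"ry":0,"rz":0,"hand":10},{"x":0,"y":-5,"z":0,"rx":0,"ry":0,"rz":0,"hand":10}]' 
python3 -c "
from h import *
plan(515.3-.1294*74+.5,-116.7+.9916*74,38.3,3.271)"
```

```text
clock: 8.05
eef_pos: [499.8, 2.6, 38.4]
tcp_rot: [-3.142, -0.0, -3.012]
contact_force: [-0.9, -0.5, -3.3]
opening: 0.203
grasp_force: 59.3
pos [499.8   2.6  38.4] rot [-3.1416 -0.     -3.0124] turn [-0.     -0.     -0.0002] shift [ -0.5 -46.4   0.1] F [-0.9 -0.5 -3.3] t 8.05 open 0.20254675679786036 grip 59.253984689712524
```

```bash
python3 -m creep '[{"x":0,"y":-5,"z":0,"rx":0,"ry":0,"rz":0,"hand":10},{"x":0,"y":-5,"z":0,"rx":0,"ry":0,"rz":0,"hand":10},{"x":0,"y":-5,"z":0,"rx":0,"ry":0,"rz":0,"hand":10},{"x":0,"y":-5,"z":0,"rx":0,"ry":0,"rz":0,"hand":10},{"x":0,"y":-5,"z":0,"rx":0,"ry":0,"rz":0,"hand":10},{"x":0,"y":-5,"z":0,"rx":0,"ry":0,"rz":0,"hand":10},{"x":0,"y":-5,"z":0,"rx":0,"ry":0,"rz":0,"hand":10},{"x":0,"y":-5,"z":0,"rx":0,"ry":0,"rz":0,"hand":10},{"x":0,"y":-5,"z":0,"rx":0,"ry":0,"rz":0,"hand":10},{"x":0,"y":0,"z":0,"rx":0,"ry":0,"rz":0,"hand":10}]' 
python3 -c "
from h import *
plan(515.3-.1294*74+.5,-116.7+.9916*74,38.3,3.271)"
```

```text
clock: 9.3
eef_pos: [505.6, -42.0, 38.4]
tcp_rot: [-3.142, 0.0, -3.013]
contact_force: [0.2, -0.8, -4.0]
opening: 0.203
grasp_force: 59.3
pos [505.6 -42.   38.4] rot [-3.1415e+00  1.0000e-04 -3.0128e+00] turn [-0.0001  0.0001 -0.0007] shift [-0.4 -1.3  0.1] F [ 0.2 -0.8 -4. ] t 9.3 open 0.202513890986142 grip 59.254061579704285
```

```bash
python3 -m creep '[{"x":0,"y":0,"z":2,"rx":0.01,"ry":0,"rz":0,"hand":10},{"x":0,"y":0,"z":2,"rx":0.01,"ry":0,"rz":0,"hand":10},{"x":0,"y":0,"z":1.5,"rx":0.01,"ry":0,"rz":0,"hand":10},{"x":0,"y":0,"z":1.5,"rx":0.01,"ry":0,"rz":0,"hand":10},{"x":0,"y":0,"z":1.4,"rx":0.01,"ry":0,"rz":0,"hand":10},{"x":0,"y":0,"z":1.3,"rx":0.01,"ry":0,"rz":0,"hand":10},{"x":0,"y":0,"z":0.5,"rx":0.01,"ry":0,"rz":0,"hand":10},{"x":0,"y":0,"z":0,"rx":0,"ry":0,"rz":0,"hand":10}]' 
python3 -c "
from h import *
plan(515.3-.1294*74+.5,-116.7+.9916*74,26.7,3.271)"
```

```text
clock: 10.3
eef_pos: [505.5, -41.8, 28.1]
tcp_rot: [-3.071, -0.0, -3.012]
contact_force: [-0.6, 0.6, -3.4]
opening: 0.201
grasp_force: 59.2
pos [505.5 -41.8  28.1] rot [-3.0714e+00 -2.0000e-04 -3.0120e+00] turn [-0.0702 -0.0001  0.0002] shift [-0.5 -1.6  1.4] F [-0.6  0.6 -3.4] t 10.3 open 0.2005135810663267 grip 59.18492317199707
```

Not touching yet; I'll ease it down in small steps.

```bash
python3 -m creep '[{"x":0,"y":0,"z":0.4,"rx":0,"ry":0,"rz":0,"hand":10},{"x":0,"y":0,"z":0.4,"rx":0,"ry":0,"rz":0,"hand":10},{"x":0,"y":0,"z":0,"rx":0,"ry":0,"rz":0,"hand":10}]';  python3 -m creep '[{"x":0,"y":0,"z":0.4,"rx":0,"ry":0,"rz":0,"hand":10},{"x":0,"y":0,"z":0,"rx":0,"ry":0,"rz":0,"hand":10}]'
```

```text
clock: 10.68
eef_pos: [505.6, -42.0, 27.4]
tcp_rot: [-3.072, -0.0, -3.013]
contact_force: [0.2, -0.5, -2.3]
opening: 0.203
grasp_force: 59.2
clock: 10.92
eef_pos: [505.6, -42.0, 27.1]
tcp_rot: [-3.072, 0.0, -3.012]
contact_force: [-0.1, -0.0, -1.9]
opening: 0.202
grasp_force: 59.6
```

```bash
python3 -m creep '[{"x":0,"y":0,"z":0.4,"rx":0,"ry":0,"rz":0,"hand":10},{"x":0,"y":0,"z":0,"rx":0,"ry":0,"rz":0,"hand":10}]';  python3 -m creep '[{"x":0,"y":0,"z":0.3,"rx":0,"ry":0,"rz":0,"hand":10},{"x":0,"y":0,"z":0,"rx":0,"ry":0,"rz":0,"hand":10}]'
```

```text
clock: 11.18
eef_pos: [505.6, -42.0, 26.8]
tcp_rot: [-3.072, 0.0, -3.012]
contact_force: [-1.7, 0.8, 2.0]
opening: 0.202
grasp_force: 60.1
clock: 11.42
eef_pos: [505.7, -42.0, 26.7]
tcp_rot: [-3.072, 0.0, -3.012]
contact_force: [-2.4, 2.0, 6.3]
opening: 0.205
grasp_force: 60.8
```

```bash
python3 -m creep '[{"x":0,"y":0,"z":-0.3,"rx":0,"ry":0,"rz":0,"hand":19},{"x":0,"y":0,"z":-0.5,"rx":0,"ry":0,"rz":0,"hand":22},{"x":0,"y":0,"z":0,"rx":0,"ry":0,"rz":0,"hand":23},{"x":0,"y":0,"z":0,"rx":0,"ry":0,"rz":0,"hand":23}]' 20
python3 -m creep '[{"x":0,"y":-1,"z":0,"rx":0,"ry":0,"rz":0,"hand":23},{"x":0,"y":-1,"z":0,"rx":0,"ry":0,"rz":0,"hand":23},{"x":0,"y":-1,"z":0,"rx":0,"ry":0,"rz":0,"hand":23},{"x":0,"y":-1,"z":0,"rx":0,"ry":0,"rz":0,"hand":23}]'
```

```text
clock: 11.92
eef_pos: [505.6, -42.0, 27.1]
tcp_rot: [-3.072, 0.0, -3.012]
contact_force: [0.8, -0.1, 0.1]
opening: 0.273
grasp_force: 0.0
clock: 12.42
eef_pos: [505.9, -45.9, 27.3]
tcp_rot: [-3.072, -0.0, -3.012]
contact_force: [-0.9, 2.1, -0.7]
opening: 0.266
grasp_force: 1.0
```

```bash
for i in 1; do python3 -m creep '[{"x":0,"y":-1,"z":0.07,"rx":0,"ry":0,"rz":0,"hand":23},{"x":0,"y":-1,"z":0.07,"rx":0,"ry":0,"rz":0,"hand":23},{"x":0,"y":-1,"z":0.07,"rx":0,"ry":0,"rz":0,"hand":23},{"x":0,"y":-1,"z":0.07,"rx":0,"ry":0,"rz":0,"hand":23}]' | egrep 'eef|contact|open'; python3 -m creep '[{"x":0,"y":-1,"z":0.07,"rx":0,"ry":0,"rz":0,"hand":23},{"x":0,"y":-1,"z":0.07,"rx":0,"ry":0,"rz":0,"hand":23},{"x":0,"y":-1,"z":0.07,"rx":0,"ry":0,"rz":0,"hand":23}]'| egrep 'eef|contact|open'; done
```

```text
eef_pos: [506.6, -50.0, 27.4]
contact_force: [-0.5, 0.8, -1.0]
opening: 0.266
eef_pos: [507.0, -53.0, 27.4]
contact_force: [-0.8, 1.3, -0.5]
opening: 0.271
```

```bash
python3 -m creep '[{"x":0,"y":-0.7,"z":0.05,"rx":0,"ry":0,"rz":0,"hand":23},{"x":0,"y":-0.7,"z":0.05,"rx":0,"ry":0,"rz":0,"hand":23},{"x":0,"y":-0.6,"z":0.05,"rx":0,"ry":0,"rz":0,"hand":23}]' | egrep 'eef|contact|open'; python3 -m creep '[{"x":0,"y":-0.5,"z":0.03,"rx":0,"ry":0,"rz":0,"hand":23},{"x":0,"y":-0.5,"z":0.03,"rx":0,"ry":0,"rz":0,"hand":23}]'| egrep 'eef|contact|open'
```

```text
eef_pos: [507.2, -54.9, 27.3]
contact_force: [-0.2, 1.4, -1.1]
opening: 0.269
eef_pos: [507.5, -56.0, 27.4]
contact_force: [-0.2, -0.7, 0.1]
opening: 0.272
```

```bash
python3 -m creep '[{"x":0,"y":-0.5,"z":0.03,"rx":0,"ry":0,"rz":0,"hand":23},{"x":0,"y":-0.5,"z":0.03,"rx":0,"ry":0,"rz":0,"hand":23}]'| egrep 'clock|eef|contact|open'
```

```text
clock: 14.18
eef_pos: [507.6, -57.0, 27.4]
contact_force: [0.2, 0.3, 1.1]
opening: 0.269
```

```bash
python3 -m creep '[{"x":0,"y":-0.5,"z":0.03,"rx":0,"ry":0,"rz":0,"hand":23},{"x":0,"y":0,"z":0,"rx":0,"ry":0,"rz":0,"hand":23}]'| egrep 'eef|contact|open'
python3 - <<'E'
from h import *
crop("side",grab_frame("side"),245,110,80,60,10,"pics/s3.png")
E
```

```text
eef_pos: [507.6, -57.5, 27.4]
contact_force: [-0.7, -0.3, 0.2]
opening: 0.271
```

View pics/s3.png

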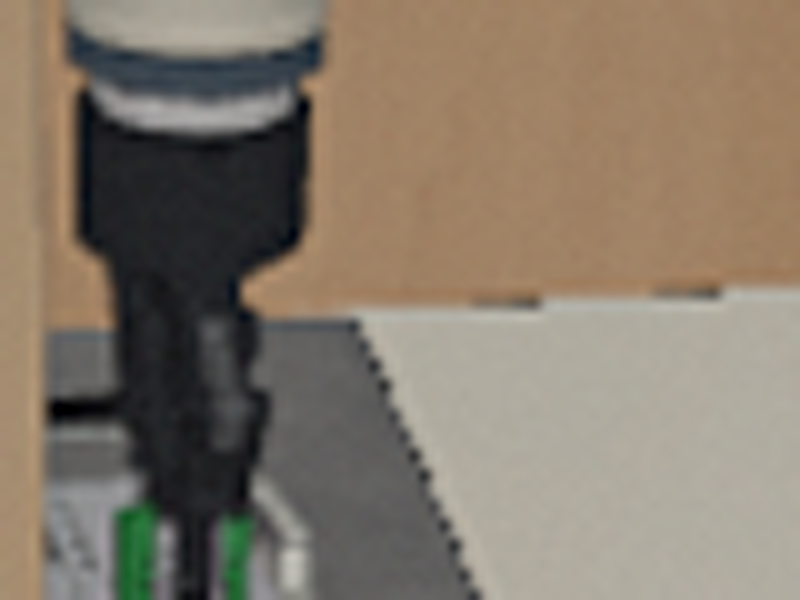

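The crop sits too high to show the plate's rim; it only shows the grip between the fingers at (185,550). I'll keep feeling forward.

```bash
python3 -m creep '[{"x":0,"y":-0.5,"z":0.03,"rx":0,"ry":0,"rz":0,"hand":23},{"x":0,"y":-0.5,"z":0.03,"rx":0,"ry":0,"rz":0,"hand":23}]'| egrep 'eef|contact|open'; python3 -m creep '[{"x":0,"y":-0.5,"z":0.03,"rx":0,"ry":0,"rz":0,"hand":23},{"x":0,"y":0,"z":0,"rx":0,"ry":0,"rz":0,"hand":23}]'| egrep 'eef|contact|open'
python3 - <<'E'
from h import *
crop("side",grab_frame("side"),245,150,60,45,12,"pics/s4.png")
E
```

```text
eef_pos: [507.7, -58.4, 27.4]
contact_force: [-0.2, -0.2, 0.6]
opening: 0.271
eef_pos: [507.8, -58.9, 27.4]
contact_force: [-0.2, 1.1, 0.1]
opening: 0.268
```

View pics/s4.png

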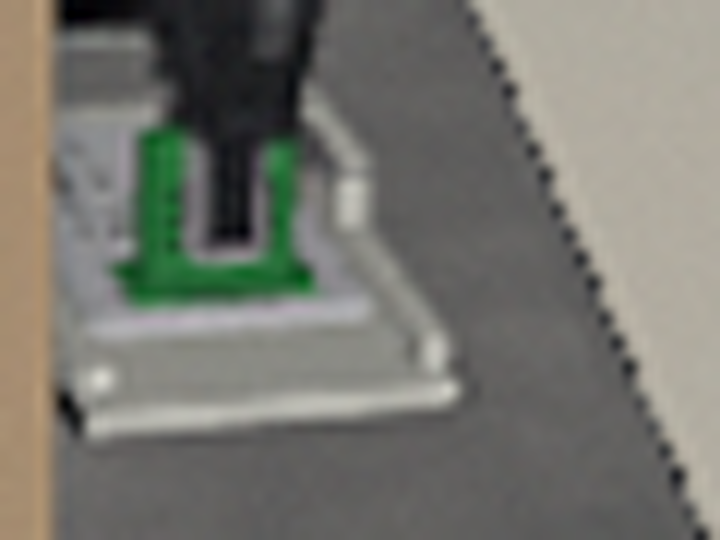

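The plate sits between the cheeks, with its rear rim on the bed from (92,330) to (370,308). The grip's top is at about (215,133). I'll compute the hole position from the rear edge.

```bash
python3 - <<'E'
from h import *
o=np.array([515.3,-116.7]); n=np.array([.9916,.1294]);e=np.array([.1294,-.9916])
def S(u,v,z): return px2w("side",(u+.5)/12-.5+245,(v+.5)/12-.5+150,z)
for p in((92,331,11),(370,309,11),(140,130,60),(298,133,60),(92,425,4),(458,392,4)):
    q=S(*p)[:2]-o;print(p,"along",(q@e).round(1),"lat",(q@n).round(1))
E
python3 -m creep '[{"x":0,"y":-0.5,"z":0.03,"rx":0,"ry":0,"rz":0,"hand":23},{"x":0,"y":0,"z":0,"rx":0,"ry":0,"rz":0,"hand":23}]'| egrep 'eef|contact|open'
python3 -m creep '[{"x":0,"y":-0.5,"z":0.03,"rx":0,"ry":0,"rz":0,"hand":23},{"x":0,"y":0,"z":0,"rx":0,"ry":0,"rz":0,"hand":23}]'| egrep 'eef|contact|open'
```

```text
(92, 331, 11) along -83.2 lat 41.1
(370, 309, 11) along -83.0 lat -37.8
(140, 130, 60) along -60.0 lat 22.9
(298, 133, 60) along -70.9 lat -19.3
(92, 425, 4) along -130.1 lat 50.7
(458, 392, 4) along -128.1 lat -50.9
eef_pos: [507.8, -59.3, 27.4]
contact_force: [0.1, 2.1, 0.8]
opening: 0.273
eef_pos: [507.8, -59.8, 27.4]
contact_force: [0.0, 3.0, 0.5]
opening: 0.271
```

```bash
python3 -m creep '[{"x":0,"y":-0.5,"z":0.03,"rx":0,"ry":0,"rz":0,"hand":23},{"x":0,"y":0,"z":0,"rx":0,"ry":0,"rz":0,"hand":23}]'| egrep 'eef|contact|open'
python3 -m creep '[{"x":0,"y":-0.5,"z":0.03,"rx":0,"ry":0,"rz":0,"hand":23},{"x":0,"y":0,"z":0,"rx":0,"ry":0,"rz":0,"hand":23}]'| egrep 'eef|contact|open'
```

```text
eef_pos: [508.0, -60.4, 27.4]
contact_force: [0.5, 1.8, 0.6]
opening: 0.268
eef_pos: [508.0, -60.9, 27.4]
contact_force: [-0.6, 1.3, 0.2]
opening: 0.267
```

```bash
python3 -m creep '[{"x":0,"y":-0.5,"z":0.03,"rx":0,"ry":0,"rz":0,"hand":23},{"x":0,"y":0,"z":0,"rx":0,"ry":0,"rz":0,"hand":23}]'| egrep 'eef|contact|open'
python3 -m creep '[{"x":0,"y":-0.5,"z":0.03,"rx":0,"ry":0,"rz":0,"hand":23},{"x":0,"y":0,"z":0,"rx":0,"ry":0,"rz":0,"hand":23}]'| egrep 'eef|contact|open'
```

```text
eef_pos: [508.1, -61.4, 27.4]
contact_force: [-0.6, 1.2, -0.8]
opening: 0.271
eef_pos: [508.2, -61.9, 27.4]
contact_force: [0.5, 1.5, -0.4]
opening: 0.271
```

```bash
python3 -m creep '[{"x":0,"y":-0.5,"z":0.03,"rx":0,"ry":0,"rz":0,"hand":23},{"x":0,"y":0,"z":0,"rx":0,"ry":0,"rz":0,"hand":23}]'| egrep 'clock|eef|contact|open'
```

```text
clock: 16.77
eef_pos: [508.2, -62.4, 27.4]
contact_force: [-0.6, 2.4, -0.5]
opening: 0.268
```

```bash
python3 -m creep '[{"x":0,"y":-0.5,"z":0.03,"rx":0,"ry":0,"rz":0,"hand":23},{"x":0,"y":0,"z":0,"rx":0,"ry":0,"rz":0,"hand":23}]'| egrep 'eef|contact|open'
python3 -m creep '[{"x":0,"y":-0.4,"z":0.03,"rx":0,"ry":0,"rz":0,"hand":23},{"x":0,"y":0,"z":0,"rx":0,"ry":0,"rz":0,"hand":23}]'| egrep 'eef|contact|open'
```

```text
eef_pos: [508.3, -62.9, 27.4]
contact_force: [0.1, 1.2, -0.6]
opening: 0.272
eef_pos: [508.3, -63.3, 27.4]
contact_force: [0.7, 1.0, -0.6]
opening: 0.269
```

```bash
python3 -m creep '[{"x":0,"y":-0.4,"z":0.03,"rx":0,"ry":0,"rz":0,"hand":23},{"x":0,"y":0,"z":0,"rx":0,"ry":0,"rz":0,"hand":23}]'| egrep 'clock|eef|contact|open'
```

```text
clock: 17.52
eef_pos: [508.4, -63.5, 27.4]
contact_force: [-0.6, 4.5, -1.2]
opening: 0.269
```

```bash
python3 -m creep '[{"x":0,"y":-0.4,"z":0.03,"rx":0,"ry":0,"rz":0,"hand":23},{"x":0,"y":0,"z":0,"rx":0,"ry":0,"rz":0,"hand":23}]'| egrep 'clock|eef|contact|open'
```

```text
clock: 17.77
eef_pos: [508.3, -63.6, 27.4]
contact_force: [-1.2, 6.3, 1.8]
opening: 0.272
```

Caught: the force is rising and the plate no longer moves. I'll back off, open, rise and move aside to look.

```bash
python3 -m creep '[{"x":0,"y":1,"z":0,"rx":0,"ry":0,"rz":0,"hand":23},{"x":0,"y":1,"z":0,"rx":0,"ry":0,"rz":0,"hand":28},{"x":0,"y":0,"z":0,"rx":0,"ry":0,"rz":0,"hand":45},{"x":0,"y":0,"z":0,"rx":0,"ry":0,"rz":0,"hand":50},{"x":0,"y":0,"z":-10,"rx":0,"ry":0,"rz":0,"hand":50},{"x":0,"y":0,"z":-20,"rx":0,"ry":0,"rz":0,"hand":50},{"x":0,"y":0,"z":-30,"rx":0,"ry":0,"rz":0,"hand":50},{"x":0,"y":0,"z":-30,"rx":-0.035,"ry":0,"rz":0,"hand":50},{"x":0,"y":0,"z":-30,"rx":-0.035,"ry":0,"rz":0,"hand":50},{"x":0,"y":35,"z":0,"rx":0,"ry":0,"rz":0,"hand":50},{"x":0,"y":45,"z":0,"rx":0,"ry":0,"rz":0,"hand":50},{"x":0,"y":45,"z":0,"rx":0,"ry":0,"rz":0,"hand":50},{"x":0,"y":45,"z":0,"rx":0,"ry":0,"rz":0,"hand":50},{"x":10,"y":40,"z":0,"rx":0,"ry":0,"rz":0,"hand":50},{"x":10,"y":30,"z":0,"rx":0,"ry":0,"rz":0,"hand":50},{"x":0,"y":0,"z":0,"rx":0,"ry":0,"rz":0,"hand":50}]'
python3 - <<'E'
from h import *
a=grab_frame("top");b=grab_frame("side")
A=cv2.resize(a[190:235,310:400],None,fx=8,fy=8,interpolation=cv2.INTER_CUBIC)
B=cv2.resize(b[155:190,245:335],None,fx=8,fy=8,interpolation=cv2.INTER_CUBIC)
cv2.imwrite("pics/e1.png",np.vstack([A[:310],B])[:600,:,::-1])
E
```

```text
clock: 19.77
eef_pos: [455.7, 182.1, 147.7]
tcp_rot: [3.141, 0.0, -3.01]
contact_force: [-0.5, -1.4, 0.8]
opening: 0.587
grasp_force: 0.0
```

View pics/e1.png

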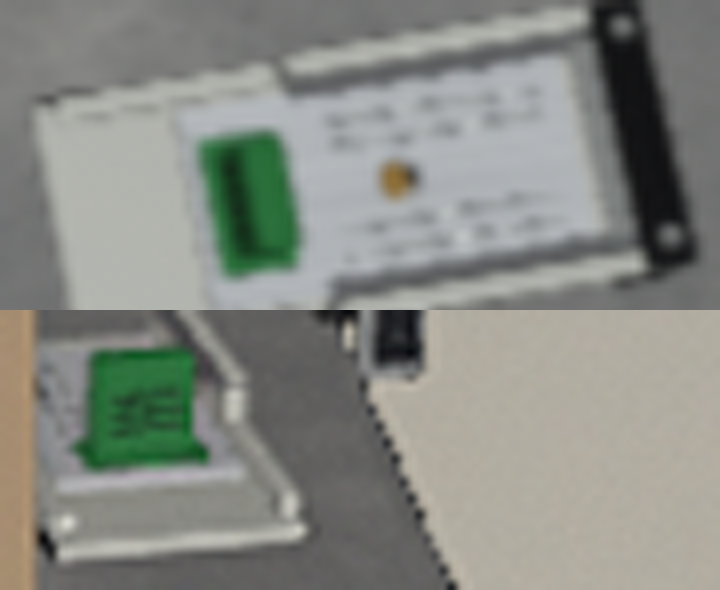

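The brass pin fills the plate's hole at (398,180), the grip is upright at the rear, and the plate lies between the cheeks. The forces fit a drop: the load vanished for about 3 mm as the plate fell flat, it then slid freely for 4 mm (the hole's clearance), and then it stopped hard.

```bash
python3 -c "
from rig import *
print(sign_off())"
```

```text
the job is handed in; nothing more can be done
None
```

The runway plate is on the slicer with its hole over the brass pin and the gripper clear of it; the job was handed in at about 20 s. The highest pushing force I read was about 6 N, the bystanders were never touched as far as I could tell, and that it lies flat is inferred from the force readings and the final picture, not measured directly.

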